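Clamp the extraction bottle on the shaker

TASK

Get the bottle ready for shaking: with the back of a finger swing the shaker's clamp strap over the bottle until its rubber pad rests on the glass, then push the cam lever down until it is fully home, so that the bottle is held tight, and move clear. Leave the bottle lying in its cradle and do not disturb the flask, the measuring cylinder or the rubber bulb.

Things in the scene. Friction and masses are not known exactly. Their poses are not given: they have to be found in the camera images.
- shaker: Flat laboratory shaker, white housing 260 (x) x 250 (y) x 70 mm high with an aluminium carriage plate 220 x 220 mm on it (top at z = 88), fixed to the bench. Origin: centre of its underside, on the bench; x points from its control panel (two knobs) to its rear, z up. In this frame (mm): the bottle's axis lies along x at y = 0, z = 136; the strap's hinge post stands at y = +60, the cam lever's post and the tongue rest at y = -70; the posts reach up to z = 145.
- strap (a joint): Angle of the clamp strap about its hinge, rad: 0 = swung over and fully down on the rest, 1.57 = standing straight up, up to 2.15 = folded back outward (towards the shaker's +y). A stiff hinge (0.15 N m of friction): the strap stays wherever it is left, and about 2 N at its tongue moves it. Past the upright a fingertip must go along with its arc: a push straight down on the arch sticks. With the lever still up it rests at about 0.03 to 0.05, its sprung pad just on the bottle.
- strap_hinge (a point): Point on the strap's hinge axis (axis along the shaker's x), shaker frame (0, 60, 136) mm. The strap is a steel band 22 mm wide and 3 mm thick: when down it arches over the bottle as a half circle of outer radius 47.5 mm about the bottle's axis, and ends in a straight flat tongue 20 mm wide and 4 mm thick that reaches from 106 to 144 mm from the hinge; its middle plane lies 10 mm below (inside) the hinge axis when the strap is down.
- strap_tip (a point): Middle of the free end of the strap's tongue, in the strap 144 mm out from the hinge axis and 10 mm to the inside of it.
- strap_crown (a point): Top of the strap's arch (outer face): in the strap's plane 60 mm from the hinge and 47.5 mm out; when the strap is down it is right over the bottle's axis, at z = 183.5 mm in the shaker frame.
- pad: Black rubber pressure pad 20 x 26 x 6 mm on a spring under the strap's crown; it presses on the bottle (about 12 N) when clamped. Origin: centre of the face that meets the bottle.
- lever (a joint): Angle of the cam lever, rad: 0 = open, standing up and leaning back 30 degrees towards the panel side (shaker's -x), 0.52 = straight up, 2.094 = fully down, lying level and pointing to the shaker's +x (its stop). It swings over the rear (+x) side; its cam lobe then bears on the strap's tongue. It stays where it is left (0.22 N m of friction); about 3 to 5 N at its grip moves it. Pushed down too early its lobe is in the way of the tongue.
- lever_pivot (a point): Lever's pivot (axis along the shaker's y), shaker frame (-28, -70, 136) mm.
- lever_tip (a point): End of the lever, 90 mm from the pivot on the handle's centre line. The last 48 mm are a black plastic grip 12 mm thick (in the swing direction) and 18 mm wide.
- bottle: Loose amber glass bottle with a dark brown cap, 72 mm in diameter and 174 mm long, lying in the steel cradle along the shaker's x with its cap towards the panel. Origin: lowest line of the bottle (36 mm under its axis), right below the strap; its x is the shaker's x.
- flask: Loose conical flask standing on the bench, 83 mm wide at the foot, 134 mm high. Origin: centre of its underside.
- cylinder: Loose glass measuring cylinder standing on the bench, foot 52 mm square, tube 26 mm in diameter, 180 mm high. Origin: centre of its underside.
- bulb: Loose blue rubber bulb with a thin spout standing on the bench, 56 mm in diameter, 98 mm high. Origin: centre of its underside.
Not all that is in view belongs to the job. Several things have the shape of the bottle; the one meant has the colours described above.

How it is judged:
By the outcome, as a careful person would: the job done as asked, in the order asked, and still so for the second after the job is handed in, with the robot touching nothing.
It also fails if it takes over 54 s, if anything falls off the work surface, if the arm or the gripper's body presses on something with over 40 N, if the wrist force passes 120 N, or if a joint passes its speed limit or range.

ROBOT

A 6-joint arm with a two-finger parallel gripper is mounted at the origin on the work surface. World frame = base frame: x ahead of the robot, y to its left, z up, the work surface at z = 0. Lengths are in m, angles in rad, forces in N, time in s.
With the tool pointing down it reaches from about 0.325 to 0.875 m from the base axis. Payload 4.4 kg.
Tool frame: the origin (TCP) lies at the very end of the fingers, on their centre line; the grasp point (between the pads) lies 19 mm behind it (env.tcp_to_grasp is the distance from the TCP to the grasp point, in m); x points along the fingers, z is the direction in which the jaws open and shut, and the axes are right-handed (so a half turn about x gives the same grasp; the last joint's range is limited). The gripper opens to 85 mm and grips with 20 to 120 N. Pads are 22 mm wide; open, the fingers measure 114 mm over their backs; the gripper's body (76 mm by 85 mm) begins 54 mm behind the grasp point. The pads swing forward as they close: fully open they stand 13 mm farther back than shut.
Start: joints at [-1.272, 0.207, 1.542, -0, 1.393, -0.15], TCP at [0.249, -0.518, 0.231] pointing down, gripper open.
Joint ranges: [-2.73, 2.73], [-0.86, 2.22], [0.23, 2.46], [-1.11, 4.25], [0.08, 2.63], [-2.82, 2.82]. Speed limits (rad/s): [2.79, 2.79, 3.14, 3.14, 3.14, 3.14].

INTERFACE

Orientations are given as a 3x3 rotation matrix whose columns are the frame's x, y, z axes.
In Python, from station import env gives the robot as it stands.
- The arm moves only by the shell command python3 -m crank 'ROWS' [OPENING]. ROWS is JSON, a list of rows, each a list of 2 entries, a list of its own where there are three numbers: the shift along the tool's x, y, z in mm, then the turn, a rotation vector about the tool's x, y, z in degrees. A call has 1 to 20 rows; each row is the pose to reach, as a shift and turn from the pose measured when the call began, along the tool's axes at that moment; what a row does not reach only later rows make up. A row lasts 1/12 s, in which the tool goes at most 41.7 mm and 7.16 degrees, less where a joint would pass 70% of its speed; a pose out of reach is approached as far as the arm can. A call with a gripper value outside its range is refused whole. OPENING is the opening, from 0 (shut) to 1 (fully open), set as the call begins (- or left out, the last holds). The fingers move at their own pace and stop on an object; the grip force is fixed at half the most. Time passes only in rows, so rows that repeat a pose let the fingers close. It gives the time, the measured TCP pose, the force and the opening at its end, in the units of the state.
- env.observe(): the state, without advancing time (a new reading comes with each control period).
- env.grab_frame(name): name is "side" or "top" or "wrist"; returns the picture (420x560x3 uint8, red, green, blue); there is no depth.
- env.get_calibration(name): a dict with "vertical_fov" (degrees; the focal length in pixels is half the picture's height over the tangent of half this angle, whatever the lens; pixels are square), "cx", "cy" (the principal point, pixels), "dist_coeffs" ([k1, k2, p1, p2, k3] as OpenCV has them; the pictures are not rectified), "T" (4x4, takes a point from camera to world coordinates). Camera axes: x right, y up, looking along -z (the intrinsics and any distortion apply to the point x, -y, -z); pixel columns grow to the right and rows downward; lengths in m; the calibration is good to about 2 mm. A picture is of the moment at which its call begins: read the wrist's pose just before it. get_calibration takes no time and is no camera call; for the wrist camera it gives the pose at the moment of the call.
- env.close_job(): hands the job in, once; it reports no verdict.
Trained networks look in the newest picture that a camera, given by its name, has taken for a name from the list of things; names that differ only in an ending like _2 or _b are one class to them, and where a whole thing is asked for, a point or a joint stands for the part that bears it (a point fixed in the world has none). Each returns a list of dicts, best first, with "conf" (0 to 1); they miss things now and then, are a little off and sometimes report something else, mostly with a low value. They report only what shows in the picture. A call takes as long as a camera call. They do not tell look-alikes from the thing itself.
- env.boxes_of(name, camera): "xyz" ([x, y, z] in m, in world coordinates, good to about 4 mm: the middle of the surface that is visible of it).
- env.masks_of(name, camera): "pixels" (420x560 bool, what is visible of it).
- env.tip_of(name, camera): "xyz" ([x, y, z] in m, in world coordinates, good to about 4 mm: a listed point, or the origin of a listed thing).
The state is a dict: "clock": time; "joints": joint angles; "joint_vel": joint speeds; "effort": joint torques, N m; "position": TCP position; "orientation": TCP orientation; "force": force on the tool from outside, world axes, zero at the start; "torque": the same for the moment, N m; "opening": opening from 0.0 (shut) to 1.0 (fully open).
Only numpy, scipy, OpenCV 4.12 (cv2) and the standard library are available. Lean on these libraries where they do the work, as an engineer would, in place of code of your own. Each camera call takes 0.05 s, during which the arm holds its last target. There are 200 camera calls.

## Working session

There is one attempt and no reset: what is moved stays moved. The work goes in short steps, Python scripts to look and compute and a shell command to move; the robot and the scene stay as the last step left them, time stands still between calls to the robot, and variables do not carry over. Pictures are saved under pics/ and viewed, about 8 in all and at most 12, crops included, and the job is handed in when it is done.

```bash
mkdir -p pics; ls
python3 - <<'E'
from station import env
import cv2,numpy as np
ims=[]
for c in("top","side"):
    im=env.grab_frame(c); cv2.imwrite(f"pics/{c}0.png",im[:,:,::-1])
    for n in("shaker","strap_hinge","strap_tip","strap_crown","lever_pivot","lever_tip","bottle","flask","cylinder","bulb"):
        r=env.tip_of(n,c); print(c,n,[(np.round(d["xyz"],3).tolist(),round(d["conf"],2)) for d in r[:3]])
s=env.observe();print(s["clock"],s["position"],s["orientation"])
E
```

```text
pics
top shaker [([0.581, 0.078, 0.0], 0.8)]
top strap_hinge [([0.569, 0.137, 0.137], 0.56)]
top strap_tip [([0.569, 0.115, 0.278], 0.83)]
top strap_crown [([0.553, 0.17, 0.203], 0.65)]
top lever_pivot [([0.577, 0.005, 0.132], 0.52), ([0.536, -0.01, 0.217], 0.22)]
top lever_tip [([0.54, -0.007, 0.215], 0.54)]
top bottle [([0.586, 0.081, 0.098], 0.74), ([0.278, 0.298, 0.0], 0.65), ([0.688, -0.219, -0.004], 0.61)]
top flask [([0.552, -0.412, -0.005], 0.64)]
top cylinder [([0.504, 0.382, -0.001], 0.72)]
top bulb [([0.683, 0.395, -0.003], 0.56), ([0.588, 0.086, 0.097], 0.54)]
side shaker [([0.584, 0.082, 0.001], 0.78)]
side strap_hinge [([0.577, 0.11, 0.282], 0.58), ([0.549, -0.412, 0.002], 0.46)]
side strap_tip [([0.574, 0.112, 0.279], 0.55)]
side strap_crown [([0.558, 0.173, 0.203], 0.78)]
side lever_pivot [([0.684, 0.4, 0.004], 0.73), ([0.58, 0.002, 0.137], 0.53)]
side lever_tip [([0.536, -0.007, 0.213], 0.47)]
side bottle [([0.69, -0.222, 0.004], 0.86), ([0.275, 0.296, 0.0], 0.81), ([0.584, 0.081, 0.103], 0.64)]
side flask [([0.549, -0.413, 0.004], 0.62)]
side cylinder [([0.502, 0.38, 0.001], 0.75)]
side bulb [([0.68, 0.401, 0.004], 0.84)]
1.1 [ 0.24947059 -0.51805445  0.23128487] [[ 1.21997096e-05  9.00971084e-01  4.33879138e-01]
 [ 1.83299742e-05  4.33879137e-01 -9.00971084e-01]
 [-1.00000000e+00  1.89445790e-05 -1.12215772e-05]]
```

View pics/top0.png

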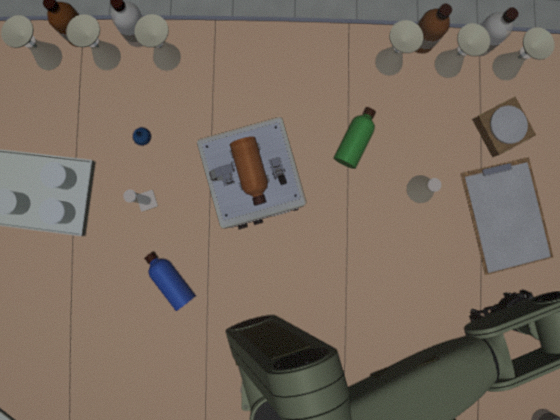

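View pics/side0.png

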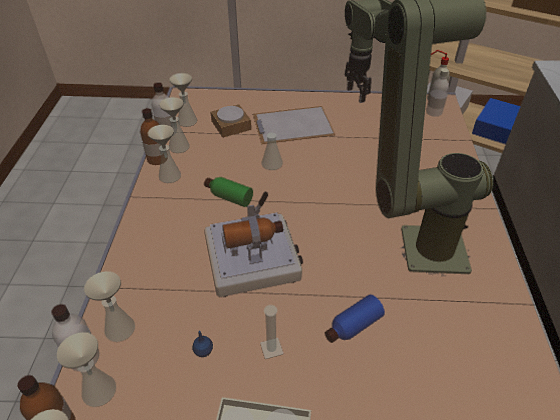

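The top view shows the shaker at about (252,172) with its panel and knobs toward the robot, and the amber bottle on it. The strap stands nearly upright on the left at (220,173), and the lever on the right at (280,172) leans back. The green and blue bottles are look-alikes, and the side view agrees with all this. Next I'll fit the shaker pose to the points found.

```bash
cat > h.py <<'E'
import numpy as np
from scipy.optimize import least_squares
def strap(th,r,n): # n: mm to the inside
    c,s=np.cos(th),np.sin(th); return np.array([0,60-r*c-n*s,136+r*s-n*c])
def lever(a,r,b):  # b: mm on the back side
    p=a-np.pi/6; return np.array([-28+r*np.sin(p)-b*np.cos(p),-70,136+r*np.cos(p)+b*np.sin(p)])
def W(p,q): # shaker mm -> world mm
    c,s=np.cos(q[2]),np.sin(q[2]); return np.array([q[0]+c*p[0]-s*p[1],q[1]+s*p[0]+c*p[1],p[2]])
def model(n,q): return W({"shaker":np.zeros(3),"strap_hinge":np.array([0,60,136.]),"lever_pivot":np.array([-28,-70,136.]),
  "bottle":np.array([0,0,100.]),"strap_tip":strap(q[3],144,10),"strap_crown":strap(q[3],60,-47.5),"lever_tip":lever(q[4],90,0)}[n],q)
def fit(obs):
    r=least_squares(lambda q:np.concatenate([model(n,q)-1000*np.array(x) for n,x in obs]),[583,80,.26,1.4,.0],loss="soft_l1",f_scale=5)
    return r.x,r.fun.reshape(-1,3)
def to_tool(st,target_w_mm,yaw_deg): # shift in tool mm; turn about tool x so that tool z -> heading yaw_deg
    R=np.array(st["orientation"]);d=R.T@(target_w_mm-1000*np.array(st["position"]))
    h=np.degrees(np.arctan2(R[1,2],R[0,2])); return np.round(d,1),round(-(yaw_deg-h+180)%360-180,1)
E
cat > a.py <<'E'
from h import *
from station import env
obs=[("shaker",(.581,.078,0)),("strap_hinge",(.569,.137,.137)),("strap_tip",(.569,.115,.278)),("strap_crown",(.553,.17,.203)),("lever_pivot",(.577,.005,.132)),("lever_tip",(.54,-.007,.215)),("bottle",(.586,.081,.098)),
("shaker",(.584,.082,.001)),("strap_tip",(.574,.112,.279)),("strap_crown",(.558,.173,.203)),("lever_pivot",(.58,.002,.137)),("lever_tip",(.536,-.007,.213)),("bottle",(.584,.081,.103))]
q,res=fit(obs);print(np.round(q,3),np.degrees(q[2]));print(np.round(res,0).tolist())
np.save("q.npy",q)
st=env.observe()
for p in ([40,130,330],):
    print(to_tool(st,W(np.array(p),q),np.degrees(q[2])-90))
E
python3 a.py
```

```text
[5.84181e+02 7.96990e+01 3.01000e-01 1.45700e+00 3.10000e-02] 17.2581306037559
[[3.0, 2.0, 0.0], [-3.0, -0.0, -1.0], [5.0, -3.0, -0.0], [1.0, 6.0, -2.0], [1.0, -0.0, 4.0], [-2.0, -1.0, 0.0], [-2.0, -1.0, 2.0], [0.0, -2.0, -1.0], [0.0, -0.0, -1.0], [-4.0, 3.0, -2.0], [-2.0, 3.0, -1.0], [2.0, -1.0, 2.0], [0.0, -1.0, -3.0]]
(array([ -98.7,  619.6, -516. ]), np.float64(8.5))
```

```bash
python3 -m crank '[[[-40,0,0],[0,0,0]],[[-80,0,0],[0,0,0]],[[-99,30,-25],[8.5,0,0]],[[-99,620,-516],[8.5,0,0]],[[-99,620,-516],[8.5,0,0]],[[-99,620,-516],[8.5,0,0]],[[-99,620,-516],[8.5,0,0]],[[-99,620,-516],[8.5,0,0]],[[-99,620,-516],[8.5,0,0]],[[-99,620,-516],[8.5,0,0]],[[-99,620,-516],[8.5,0,0]],[[-99,620,-516],[8.5,0,0]],[[-99,620,-516],[8.5,0,0]],[[-99,620,-516],[8.5,0,0]],[[-99,620,-516],[8.5,0,0]],[[-99,620,-516],[8.5,0,0]],[[-99,620,-516],[8.5,0,0]],[[-99,620,-516],[8.5,0,0]],[[-99,620,-516],[8.5,0,0]]]' 0
```

```text
clock: 2.68
position: [0.5421, 0.1248, 0.3304]
orientation: [[0.001, 0.955, 0.296], [-0.0, 0.296, -0.955], [-1.0, 0.0, 0.0]]
force: [0.5, -0.8, 1.3]
opening: 0.0
```

Run:
```python
from station import env
from h import *
import cv2
st=env.observe();q=np.load("q.npy");print(st["clock"],st["opening"],np.round(st["joints"],2),W([0,0,0],q))
c,s=np.cos(q[2]),np.sin(q[2]);d=1000*st["position"]-W(np.zeros(3),q);print("shaker",c*d[0]+s*d[1],-s*d[0]+c*d[1],d[2])
im=env.grab_frame("wrist")
for n in("strap_tip","strap_crown","lever_pivot","lever_tip","strap_hinge","bottle","shaker"):
    print(n,[(np.round(e["xyz"],3).tolist(),round(e["conf"],2)) for e in env.tip_of(n,"wrist")[:2]])
im2=env.grab_frame("side")
cv2.imwrite("pics/1.png",np.hstack([im[:,:,::-1][::1],im2[:,:,::-1]])[:, :].astype(np.uint8)) if 0 else cv2.imwrite("pics/1.png",cv2.resize(np.hstack([im,im2[100:310,150:430].repeat(2,0).repeat(2,1)])[:,:,::-1],(800,300)))
```

```text
2.6833 5.454257718752875e-05 [ 0.07  0.11  1.45 -0.    1.58  1.34] [584.18063355  79.69861234   0.        ]
shaker -26.822616128303075 55.57655917244135 330.3565984590068
strap_tip [([0.571, 0.112, 0.28], 0.56)]
strap_crown [([0.557, 0.18, 0.203], 0.7)]
lever_pivot [([0.575, -0.0, 0.138], 0.63)]
lever_tip [([0.539, -0.006, 0.22], 0.79)]
strap_hinge [([0.566, 0.135, 0.137], 0.79)]
bottle [([0.684, -0.22, 0.0], 0.95), ([0.279, 0.298, 0.002], 0.72)]
shaker []
```

View pics/1.png

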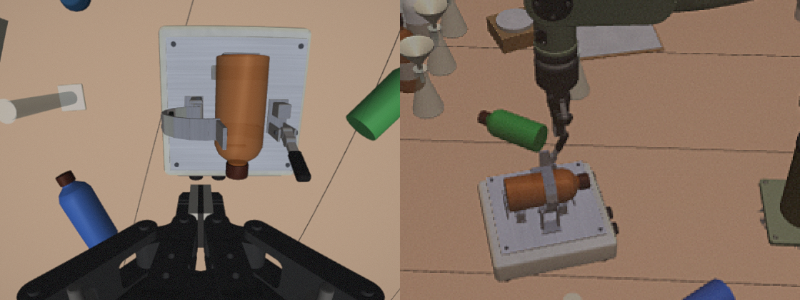

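The wrist view shows the tool aligned with the plate edges. The strap arch is left of the bottle at (190,122), with its tongue near (222,135), and the lever is at (290,145). I'll stage the closed fingers on the outer (+y) side of the tongue.

```bash
python3 -m crank '[[[0,15,-12],[0,0,0]],[[0,33,-30],[0,0,0]],[[0,33,-30],[0,0,0]],[[20,33,-30],[0,0,0]],[[50,33,-30],[0,0,0]],[[68,33,-30],[0,0,0]],[[68,33,-30],[0,0,0]],[[68,33,-30],[0,0,0]]]'
cat > b.py <<'E'
from station import env
from h import *
import sys
st=env.observe();q=np.load("q.npy");c,s=np.cos(q[2]),np.sin(q[2]);d=1000*st["position"]-W(np.zeros(3),q)
p=np.array([c*d[0]+s*d[1],-s*d[0]+c*d[1],d[2]]);print("t",st["clock"],"shaker",p.round(1),"F",st["force"].round(1))
def rel(t): e=t-p; return [round(-e[2]),round(e[0]),round(-e[1])]
if sys.argv[1]=="s":
  for th in np.arange(1.45,-.01,-.1): 
    r=130+6*(1.45-th)/1.45; k=15-7*max(0,(.5-th)/.5)
    print(round(th,2),rel(strap(th,r,8)+[6,k,0]))
if sys.argv[1]=="l":
  for a in np.arange(0,2.11,.1):print(round(a,2),rel(lever(a,75,6)+[-11,0,0]))
  print("end",rel(lever(2.094,75,6)+[-11,0,0]))
E
python3 b.py s
```

```text
clock: 3.8
position: [0.5633, 0.1583, 0.2617]
orientation: [[-0.002, 0.956, 0.292], [-0.001, 0.292, -0.956], [-1.0, -0.002, 0.0]]
force: [0.7, 0.3, 0.0]
opening: 0.003
t 3.8 shaker [  3.4  81.3 261.7] F [0.7 0.3 0. ]
1.45 [-2, 3, 30]
1.35 [0, 3, 43]
1.25 [4, 3, 55]
1.15 [9, 3, 67]
1.05 [15, 3, 79]
0.95 [23, 3, 90]
0.85 [31, 3, 100]
0.75 [41, 3, 109]
0.65 [51, 3, 117]
0.55 [63, 3, 124]
0.45 [75, 3, 131]
0.35 [87, 3, 138]
0.25 [100, 3, 143]
0.15 [113, 3, 146]
0.05 [127, 3, 149]
```

```bash
python3 -m crank '[[[0,3,10],[0,0,0]],[[-1,3,20],[0,0,0]],[[-2,3,28],[0,0,0]],[[-1,3,36],[0,0,0]],[[0,3,43],[0,0,0]],[[2,3,49],[0,0,0]],[[4,3,55],[0,0,0]],[[6,3,61],[0,0,0]],[[9,3,67],[0,0,0]],[[12,3,73],[0,0,0]],[[15,3,79],[0,0,0]],[[19,3,85],[0,0,0]],[[23,3,90],[0,0,0]],[[27,3,95],[0,0,0]],[[31,3,100],[0,0,0]],[[36,3,105],[0,0,0]],[[41,3,109],[0,0,0]]]'
python3 b.py s | grep -v "^1"
python3 - <<'E'
from station import env
import cv2,numpy as np
a=env.grab_frame("side");print([np.round(e["xyz"],3) for e in env.tip_of("strap_tip","side")[:1]])
b=env.grab_frame("wrist")
cv2.imwrite("pics/2.png",cv2.resize(np.hstack([b,a[150:310,180:393].repeat(3,0)[:420].repeat(3,1)[:,:560]])[:,:,::-1],(800,300)))
E
```

```text
clock: 5.22
position: [0.5981, 0.0543, 0.2202]
orientation: [[-0.002, 0.956, 0.292], [-0.001, 0.292, -0.956], [-1.0, -0.002, 0.0]]
force: [-0.3, 0.8, 1.8]
opening: 0.001
t 5.2167 shaker [  5.8 -28.4 220.2] F [-0.3  0.8  1.8]
0.95 [-19, 0, -20]
0.85 [-10, 0, -10]
0.75 [-1, 0, -1]
0.65 [10, 0, 8]
0.55 [21, 0, 15]
0.45 [33, 0, 22]
0.35 [46, 0, 28]
0.25 [59, 0, 33]
0.15 [72, 0, 37]
0.05 [85, 0, 39]
[array([0.6  , 0.031, 0.233])]
```

View pics/2.png

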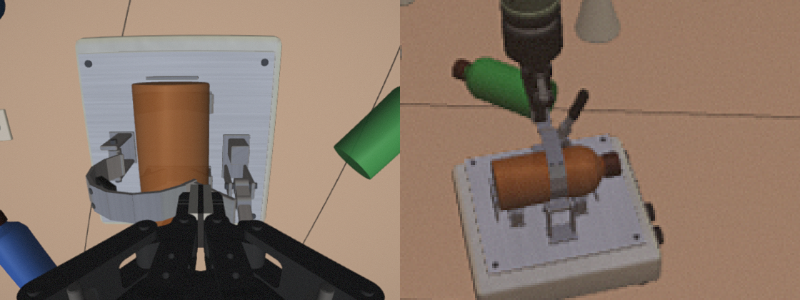

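The fingers are driving the tongue down (finger at (205,190), arch following) and the lever stands free on the right. I'll continue along the arc.

```bash
python3 -m crank '[[[5,0,4],[0,0,0]],[[10,0,8],[0,0,0]],[[16,0,12],[0,0,0]],[[21,0,15],[0,0,0]],[[27,0,19],[0,0,0]],[[33,0,22],[0,0,0]],[[40,0,25],[0,0,0]],[[46,0,28],[0,0,0]],[[52,0,31],[0,0,0]],[[59,0,33],[0,0,0]],[[66,0,35],[0,0,0]],[[72,0,37],[0,0,0]],[[76,0,38],[0,0,0]],[[79,0,38],[0,0,0]],[[79,0,38],[0,0,0]]]'
python3 b.py s | egrep "^(t|0.[012])"
python3 - <<'E'
from station import env
import cv2,numpy as np
a=env.grab_frame("side");print([np.round(e["xyz"],3) for n in("strap_tip","strap_crown") for e in env.tip_of(n,"side")[:1]])
b=env.grab_frame("wrist");print([np.round(e["xyz"],3) for n in("strap_tip","strap_crown") for e in env.tip_of(n,"wrist")[:1]])
cv2.imwrite("pics/3.png",cv2.resize(np.hstack([b,a[150:310,180:393].repeat(3,0)[:420].repeat(3,1)[:,:560]])[:,:,::-1],(800,300)))
E
```

```text
clock: 6.62
position: [0.6078, 0.018, 0.1397]
orientation: [[-0.005, 0.956, 0.292], [-0.001, 0.292, -0.956], [-1.0, -0.005, -0.001]]
force: [-0.1, -1.3, -0.1]
opening: 0.002
t 6.6167 shaker [  4.3 -65.9 139.7] F [-0.1 -1.3 -0.1]
0.25 [-22, 2, -5]
0.15 [-9, 2, -1]
0.05 [5, 2, 1]
[array([0.586, 0.084, 0.187])]
[array([ 0.609, -0.005,  0.14 ]), array([0.588, 0.088, 0.19 ])]
```

View pics/3.png

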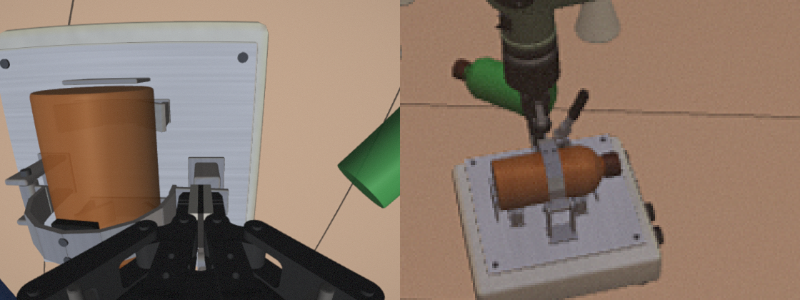

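```bash
python3 -m crank '[[[2,0,0],[0,0,0]],[[4,0,0],[0,0,0]],[[5,0,0],[0,0,0]],[[6,0,0],[0,0,0]],[[6,0,0],[0,0,0]]]'; python3 -m crank '[[[1,0,0],[0,0,0]],[[2,0,0],[0,0,0]],[[2,0,0],[0,0,0]]]';python3 -m crank '[[[1,0,0],[0,0,0]],[[2,0,0],[0,0,0]],[[2,0,0],[0,0,0]]]'
```

```text
clock: 7.33
position: [0.6084, 0.0182, 0.1348]
orientation: [[-0.004, 0.956, 0.292], [-0.001, 0.292, -0.956], [-1.0, -0.004, -0.0]]
force: [0.1, -0.4, 0.5]
opening: -0.0
clock: 7.58
position: [0.6085, 0.0182, 0.1331]
orientation: [[-0.003, 0.956, 0.292], [-0.001, 0.292, -0.956], [-1.0, -0.004, -0.0]]
force: [-0.9, 0.2, 2.0]
opening: 0.001
clock: 7.83
position: [0.6085, 0.0183, 0.1316]
orientation: [[-0.003, 0.956, 0.292], [-0.001, 0.292, -0.956], [-1.0, -0.003, -0.0]]
force: [-1.8, -0.3, 4.3]
opening: 0.003
```

The force has risen to about 4 N at a strap angle of about 0.025, so the pad is on the glass. I'll retreat up and back (-x), then look.

```bash
python3 -m crank '[[[-20,4,0],[0,0,0]],[[-50,8,0],[0,0,0]],[[-90,5,0],[0,0,0]],[[-120,0,0],[0,0,0]],[[-125,-30,4],[0,0,0]],[[-125,-70,4],[0,0,0]],[[-125,-105,4],[0,0,0]],[[-125,-120,4],[0,0,0]],[[-125,-120,4],[0,0,0]],[[-125,-120,4],[0,0,0]]]'
python3 b.py l
python3 - <<'E'
from station import env
import cv2,numpy as np
a=env.grab_frame("side");print([(n,np.round(e["xyz"],3)) for n in("strap_tip","strap_crown","lever_tip","lever_pivot") for e in env.tip_of(n,"side")[:1]])
b=env.grab_frame("wrist");print([(n,np.round(e["xyz"],3)) for n in("strap_tip","strap_crown","lever_tip","lever_pivot") for e in env.tip_of(n,"wrist")[:1]])
cv2.imwrite("pics/4.png",cv2.resize(np.hstack([b,a[150:310,180:393].repeat(3,0)[:420].repeat(3,1)[:,:560]])[:,:,::-1],(800,300)))
E
```

```text
clock: 8.67
position: [0.4952, -0.0206, 0.257]
orientation: [[-0.002, 0.957, 0.291], [-0.001, 0.291, -0.957], [-1.0, -0.002, 0.0]]
force: [0.4, 0.0, -0.2]
opening: -0.002
t 8.6667 shaker [-114.8  -69.4  257. ] F [ 0.4  0.  -0.2]
0.0 [59, 33, 1]
0.1 [55, 39, 1]
0.2 [52, 46, 1]
0.3 [49, 53, 1]
0.4 [47, 61, 1]
0.5 [46, 68, 1]
0.6 [46, 76, 1]
0.7 [46, 83, 1]
0.8 [47, 90, 1]
0.9 [49, 98, 1]
1.0 [52, 105, 1]
1.1 [55, 112, 1]
1.2 [59, 118, 1]
1.3 [63, 124, 1]
1.4 [68, 130, 1]
1.5 [74, 135, 1]
1.6 [80, 139, 1]
1.7 [87, 143, 1]
1.8 [93, 146, 1]
1.9 [101, 148, 1]
2.0 [108, 150, 1]
2.1 [115, 151, 1]
end [115, 151, 1]
[('strap_tip', array([ 0.607, -0.002,  0.136])), ('strap_crown', array([0.587, 0.079, 0.187])), ('lever_tip', array([ 0.536, -0.008,  0.215])), ('lever_pivot', array([ 0.578, -0.003,  0.138]))]
[('strap_tip', array([ 0.609, -0.005,  0.134])), ('strap_crown', array([0.584, 0.083, 0.186])), ('lever_tip', array([ 0.537, -0.008,  0.217])), ('lever_pivot', array([ 0.577, -0.002,  0.138]))]
```

View pics/4.png

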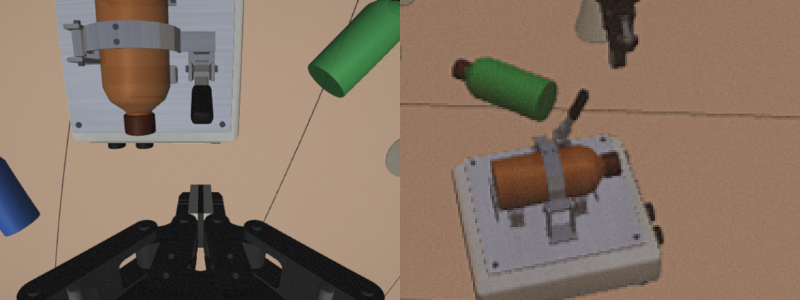

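The strap lies over the bottle with its tongue on the rest at (195,38) in the wrist view, tip z ≈ 0.135. The lever is still up at (202,100), directly ahead of the fingers. Next I'll sweep the lever over.

```bash
python3 -m crank '[[[30,0,1],[0,0,0]],[[55,8,1],[0,0,0]],[[58,20,1],[0,0,0]],[[58,33,1],[0,0,0]],[[55,39,1],[0,0,0]],[[52,46,1],[0,0,0]],[[49,53,1],[0,0,0]],[[47,61,1],[0,0,0]],[[46,68,1],[0,0,0]],[[46,76,1],[0,0,0]],[[46,83,1],[0,0,0]],[[47,90,1],[0,0,0]],[[49,98,1],[0,0,0]],[[52,105,1],[0,0,0]],[[55,112,1],[0,0,0]],[[59,118,1],[0,0,0]],[[63,124,1],[0,0,0]],[[68,130,1],[0,0,0]],[[74,135,1],[0,0,0]],[[74,135,1],[0,0,0]]]'
python3 b.py l | egrep "^(t|1.[4-9]|2|e)"
python3 - <<'E'
from station import env
import numpy as np
env.grab_frame("side");print([(n,np.round(e["xyz"],3)) for n in("lever_tip","strap_tip") for e in env.tip_of(n,"side")[:1]])
E
```

```text
clock: 10.83
position: [0.6255, 0.0185, 0.1808]
orientation: [[-0.003, 0.956, 0.293], [-0.0, 0.293, -0.956], [-1.0, -0.003, -0.001]]
force: [-0.4, -0.7, -0.6]
opening: -0.0
t 10.8333 shaker [ 21.3 -70.8 180.8] F [-0.4 -0.7 -0.6]
1.4 [-8, -7, -1]
1.5 [-2, -2, -1]
1.6 [4, 3, -1]
1.7 [10, 7, -1]
1.8 [17, 10, -1]
1.9 [24, 12, -1]
2.0 [32, 14, -1]
2.1 [39, 15, -1]
end [39, 15, -1]
[('lever_tip', array([0.645, 0.027, 0.186])), ('strap_tip', array([ 0.608, -0.   ,  0.134]))]
```

```bash
python3 -m crank '[[[4,3,-1],[0,0,0]],[[7,5,-1],[0,0,0]],[[10,7,-1],[0,0,0]],[[14,9,-1],[0,0,0]],[[17,10,-1],[0,0,0]],[[21,11,-1],[0,0,0]],[[24,12,-1],[0,0,0]],[[28,13,-1],[0,0,0]],[[32,14,-1],[0,0,0]],[[35,15,-1],[0,0,0]],[[38,15,-1],[0,0,0]],[[38,15,-1],[0,0,0]]]'; python3 -m crank '[[[1,0,0],[0,0,0]],[[2,0,0],[0,0,0]],[[2,0,0],[0,0,0]]]'; python3 -m crank '[[[1,0,0],[0,0,0]],[[2,0,0],[0,0,0]],[[2,0,0],[0,0,0]]]'
```

```text
clock: 11.98
position: [0.6395, 0.0237, 0.1437]
orientation: [[-0.002, 0.956, 0.292], [-0.0, 0.292, -0.956], [-1.0, -0.002, -0.0]]
force: [2.0, -0.7, 3.0]
opening: 0.002
clock: 12.23
position: [0.6396, 0.0237, 0.1422]
orientation: [[-0.002, 0.956, 0.293], [-0.0, 0.293, -0.956], [-1.0, -0.002, -0.0]]
force: [-0.1, -1.5, 5.2]
opening: -0.004
clock: 12.48
position: [0.6396, 0.0237, 0.142]
orientation: [[-0.001, 0.956, 0.293], [-0.0, 0.293, -0.956], [-1.0, -0.002, 0.0]]
force: [-2.0, -1.0, 10.3]
opening: 0.004
```

```bash
python3 -m crank '[[[2,0,0],[0,0,0]],[[4,0,0],[0,0,0]],[[4,0,0],[0,0,0]]]'; python3 -m crank '[[[-20,0,0],[0,0,0]],[[-60,0,0],[0,0,0]],[[-100,0,0],[0,0,0]],[[-120,-20,0],[0,0,0]],[[-120,-60,0],[0,0,0]],[[-120,-100,0],[0,0,0]],[[-120,-140,0],[0,0,0]],[[-120,-160,0],[0,0,0]],[[-120,-160,0],[0,0,0]],[[-120,-160,0],[0,0,0]]]'
python3 - <<'E'
from station import env
import cv2,numpy as np
T=("lever_tip","strap_tip","strap_crown","bottle")
a=env.grab_frame("side");print([(n,np.round(e["xyz"],3)) for n in T for e in env.tip_of(n,"side")[:3]])
print([(n,np.round(env.tip_of(n,"side")[0]["xyz"],3)) for n in("flask","cylinder","bulb") if env.tip_of(n,"side")])
b=env.grab_frame("wrist");print([(n,np.round(e["xyz"],3)) for n in T for e in env.tip_of(n,"wrist")[:3]])
cv2.imwrite("pics/5.png",cv2.resize(np.hstack([b,a[150:310,180:393].repeat(3,0)[:420].repeat(3,1)[:,:560]])[:,:,::-1],(800,300)))
E
```

```text
clock: 12.73
position: [0.6397, 0.0237, 0.1417]
orientation: [[-0.001, 0.956, 0.293], [-0.001, 0.293, -0.956], [-1.0, -0.001, 0.001]]
force: [-5.1, -0.5, 18.9]
opening: 0.001
clock: 13.57
position: [0.4851, -0.0227, 0.2607]
orientation: [[-0.004, 0.956, 0.292], [0.0, 0.292, -0.956], [-1.0, -0.004, -0.002]]
force: [0.3, -0.3, 0.3]
opening: 0.001
[('lever_tip', array([0.657, 0.029, 0.137])), ('strap_crown', array([0.591, 0.08 , 0.185])), ('bottle', array([ 0.275,  0.295, -0.002])), ('bottle', array([ 0.688, -0.219,  0.003])), ('bottle', array([0.586, 0.079, 0.101]))]
[('flask', array([ 0.552, -0.414,  0.003])), ('cylinder', array([0.503, 0.382, 0.004])), ('bulb', array([0.682, 0.398, 0.003]))]
[('strap_tip', array([ 0.605, -0.006,  0.126])), ('strap_crown', array([0.585, 0.084, 0.187])), ('bottle', array([ 0.277,  0.297, -0.001])), ('bottle', array([0.585, 0.081, 0.104])), ('bottle', array([ 0.685, -0.217, -0.002]))]
```

View pics/5.png

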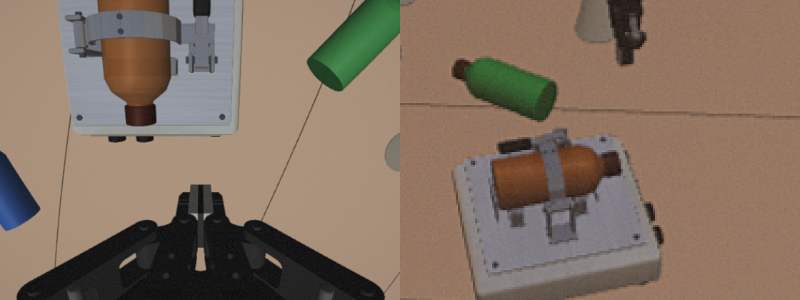

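The lever now lies level at (203,15) in the wrist view, tip z 0.137. The strap is fully down (tip z 0.126), the bottle is unmoved, and the arm is clear. I'll hand in.

```bash
python3 -c "
from station import env
print(env.close_job())"
```

```text
the job is handed in; nothing more can be done
None
```

The bottle is clamped and the job is handed in, at about 14 s of the 54 s allowed. With the gripper shut, I swung the strap over with the back of a finger until the pad met the glass, at about 4 N. I then pushed the cam lever along its arc to its stop and moved clear.

- **Lever:** it stopped moving at a fingertip height of 0.142 m while the force rose from 5 to 19 N. Afterwards its tip read z = 0.137 m, which is level.
- **Strap:** the tongue tip read z = 0.126 m, which is fully down. Only the wrist camera gave that reading; the side camera did not report the tongue. The crown reading of 0.185–0.187 m is 1.5–3.5 mm above the expected 0.1835 m, within the measuring error.
- **Other things:** the bottle, flask, measuring cylinder and bulb are where they were at the start, to within the few millimetres the measurements allow.
- **Clear of contact:** the wrist force was about zero after I moved away.

No check failed.

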